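# Latch the centrifuge lid and hold the run dial on its third click

## Task

The small centrifuge's lid is standing ajar: press it down until it is fully seated. Only then press the orange lever of the hold-to-run dial beside it down past the first and second clicks to the third, hold it there against its return spring for at least two seconds, and finish while still holding it down on the third click. Leave the cup, the tub, the tape roll and the loose tube where they are.

Things in the scene. Friction and masses are not known exactly. Their poses are not given: they have to be found in the camera images.
- spinner: The instrument, fixed: grey base plate 190 x 250 x 8 mm with a round white centrifuge on its left (169 x 150 mm, centre y=+42, top 123 mm above the table when shut) and a white control box on its right (90 x 46 mm, centre x=0 y=-84, top 104). Dial on the box's right (-y) cheek. Origin: centre of the plate's underside, on the table; z up, -x its front (robot side), +y its left.
- fuge_lid (a joint): Angle of the clear domed lid (rad): 0 = fully seated. Starts ajar at about 0.20 (front 30 mm high), held by a spring catch; it will not fall shut or open further. About 5 N down on the tab takes it over the catch (at about 0.10), then it snaps to 0 and stays. Hinge line: level, along the instrument's y, at the centrifuge's back (instrument x=+76, z=87 mm).
- lid_tab (a point): Middle of the top face of the small tab (10 mm in x, 22 in y, 4 thick) at the lid's front; moves with the lid, 149 mm from the hinge line. Press it straight down with shut fingertips. Lid shut: 90 mm above the table at instrument x=-73, y=+42 mm. The dome rises steeply just behind (+x of) it, so press up to 8 mm in front of this point.
- dial (a joint): Angle of the spring-return dial (rad): 0 = at rest, lever up; grows as the lever is pressed down. Clicks at 0.30 (first), 0.60 (second), 0.90 (third); solid stop at 0.98. The clicks are only felt: let go, it always springs back to 0. Force down at the bar: 5 N at the start, 8 N to hold the third click, up to 11 N on the way.
- dial_pad (a point): Centre of the orange round bar (16 mm thick, 48 long, level, along the instrument's y, clear of the box) at the end of the dial's lever: press it down from above with shut fingertips. It moves on a 62 mm arc about dial_axis: at rest forward (-x) and 30 degrees up, 97 mm above the table; third click forward and 22 degrees down, 43 mm above the table.
- dial_axis (a point): A fixed point on the dial's level axis (which runs along the instrument's y), straight behind dial_pad, 66 mm above the table.
- cup_pink: Bystander: loose clear cup with pink contents, 65 mm across, 68 mm high, standing on the table; origin at the centre of its underside.
- round_tub: Bystander: loose clear round tub, 107 mm across, 55 mm high; origin at the centre of its underside.
- tape_roll: Bystander: loose roll of white tape lying flat, 76 mm across, 19 mm high; origin at the centre of its underside.
- tube_0: Bystander: loose capped sample tube with a blue cap lying on the table, 22 x 119 x 22 mm; origin at the middle of its underside.

How it is judged:
By the outcome, as a careful person would: the job done as asked, in the order asked, and still so for the second after the job is handed in, while the arm keeps its last pose, push and grip.
It also fails if it takes over 42 s, if anything falls off the work surface, if the arm or the gripper's body presses on something with over 40 N, if the wrist force passes 120 N, or if a joint passes its speed limit or range.

## Robot

A 7-joint arm with a two-finger parallel gripper is mounted at the origin on a cart in front of the work surface, level with it; the furniture and walls round the work are solid. World frame = base frame: x ahead of the robot, y to its left, z up, the work surface at z = 0. Lengths are in m, angles in degrees, forces in N, time in s.
With the tool pointing down it reaches from about 0.4 to 0.925 m from the base axis. Payload 4.1 kg.
Tool frame: the origin (TCP) lies midway between the tips of the shut fingers; the grasp point (between the pads) lies ctrl.tcp_to_grasp behind it (ctrl.tcp_to_grasp is the distance from the TCP to the grasp point, in m); z points along the fingers, y is the line along which they close (so a half turn about z gives the same grasp; the last joint's range is limited). The gripper opens to 85 mm and grips with 20 to 120 N. Pads are 22 mm wide; open, the fingers measure 114 mm over their backs; the gripper's body (76 mm by 85 mm) begins 54 mm behind the grasp point. The pads swing forward as they close: fully open they stand 13 mm farther back than shut.
Start: joints at [71.391, 22.827, 2.584, 88.041, -1.071, 69.15, -2.905], TCP at [0.146, -0.634, 0.231] pointing down, gripper open.
Joint ranges: [-161.44, 161.44], [-28.35, 127.94], [-78.24, 83.42], [0, 140.83], [-78.03, 258.03], [13.02, 114.36], [-168.23, 168.23]. Speed limits (degrees/s): [147.25, 147.25, 180, 180, 180, 180, 180].

## Interface

Orientations are given as a 3x3 rotation matrix whose columns are the frame's x, y, z axes.
In Python, from bench import ctrl gives the robot as it stands. The module is installed in compiled form; this text tells all that it offers.
- The arm moves only by the shell command python3 -m crank FILE [OPENING], which reads ROWS from the file FILE. ROWS is a JSON list of rows, 1 to 12 of them, each of 6 numbers: dx, dy, dz in a scale on which 1.0 is 1 m, then a rotation vector rx, ry, rz in a scale on which 1.0 is 90 degrees; each row is the pose to reach, as a shift and turn from the pose commanded when the command began, along the tool's axes at that moment; what a row does not reach only later rows make up. A row lasts 1/10 s, in which the tool goes at most 0.05 m and 8.59 degrees, less where a joint would pass 70% of its speed; a pose out of reach is approached as far as the arm can. OPENING is the finger opening in m, set as the command begins (- or left out keeps the last). The fingers move at their own pace and stop on an object; the grip force is fixed at half the most. Time passes only in rows, so rows that do not move let the fingers close. It prints the time, the measured TCP pose, the force, the opening and the grip force at its end. No shift or turn number may pass 1 either way. Input that does not fit is refused with a message, and nothing moves.
- ctrl.observe(): the state, without advancing time (a new reading comes with each control period).
- ctrl.capture(name): name is "scene" or "side" or "wrist"; returns the picture (480x640x3 uint8, red, green, blue); there is no depth.
- ctrl.calibration(name): a dict with "camera_matrix" (3x3 intrinsics, pixels), "R" (3x3) and "t" (3): a world point X has camera coordinates R X + t; the wrist camera has in their place "mount" (4x4, takes a point from camera to tool coordinates, whose origin is the TCP and whose axes are the flange's). Camera axes: x right, y down, z forward; pixel columns grow to the right and rows downward; lengths in m; the calibration is good to about 2 mm. The wrist camera is an equidistant fisheye: a pixel r from the principal point sees the ray r / f radians off the axis. A picture is of the moment at which its call begins: read the wrist's pose just before it. calibration takes no time and is no camera call.
- ctrl.hand_in(): hands the job in; it is judged then, once.
Trained networks look in the newest picture that a camera, given by its name, has taken for a name from the list of things; names that differ only in an ending like _2 or _b are one class to them, and where a whole thing is asked for, a point or a joint stands for the part that bears it (a point fixed in the world has none). Each returns a list of dicts, best first, with "score" (0 to 1); they miss things now and then, are a little off and sometimes report something else, mostly with a low value. They report only what shows in the picture. A call takes as long as a camera call.
- ctrl.find_in(camera, name): "uv" ([column, row] in pixels, amid what is visible of it).
- ctrl.masks_of(camera, name): "region" (480x640 bool, what is visible of it) and "uv" ([column, row] in pixels, amid what is visible of it).
The state is a dict: "t": time; "q": joint angles; "dq": joint speeds; "joint_efforts": joint torques, N m; "position": TCP position; "tcp_rot": TCP orientation; "force": force on the tool from outside, world axes, zero at the start; "torque": the same for the moment, N m; "width": finger opening in m; "grasp_force": force on a finger pad.
Only numpy, scipy, OpenCV 4.12 (cv2) and the standard library are available. Lean on these libraries where they do the work, as an engineer would, in place of code of your own. Each camera call takes 0.05 s, during which the arm holds its last target. There are 200 camera calls.

## Working session

There is one attempt and no reset: what is moved stays moved. The work goes in short steps, Python scripts to look and compute and a shell command to move; the robot and the scene stay as the last step left them, time stands still between calls to the robot, and variables do not carry over. Pictures are saved under pics/ and viewed, at most 10 in all, crops included, and the job is handed in when it is done.

```bash
mkdir -p pics; python3 - <<'E'
from bench import ctrl
import cv2,numpy as np
o=ctrl.observe();print(o['t'],o['position'],o['tcp_rot'],o['width'],ctrl.tcp_to_grasp)
for c in ['scene','side']:
    im=ctrl.capture(c);cv2.imwrite(f'pics/{c}0.png',im[...,::-1])
    k=ctrl.calibration(c);print(c,k)
    for n in ['spinner','lid_tab','dial_pad','fuge_lid','dial','cup_pink','round_tub','tape_roll','tube_0']:
        print(n,[(np.round(d['uv']).tolist(),round(d['score'],2)) for d in ctrl.find_in(c,n)][:2])
E
```

```text
0.0 [ 0.14540944 -0.63287123  0.23026323] [[ 9.74593657e-01  2.23979687e-01 -5.51306684e-04]
 [ 2.23980335e-01 -9.74591844e-01  1.88334199e-03]
 [-1.15468649e-04 -1.95897501e-03 -9.99998075e-01]] 0.08576757587764923 0.0187
scene {'camera_matrix': array([[551.45503846,   0.        , 322.03018719],
       [  0.        , 551.45503846, 231.38196718],
       [  0.        ,   0.        ,   1.        ]]), 'R': array([[ 0.91687721, -0.39910751,  0.00702693],
       [-0.28148964, -0.65895258, -0.69752783],
       [ 0.28301901,  0.63756937, -0.71652323]]), 't': array([-0.50705355,  0.14113026,  1.45618924])}
spinner [([309.0, 195.0], 0.76), ([305.0, 169.0], 0.45)]
lid_tab [([302.0, 169.0], 0.85)]
dial_pad [([327.0, 210.0], 0.8)]
fuge_lid [([305.0, 172.0], 0.62)]
dial [([330.0, 212.0], 0.85)]
cup_pink [([432.0, 344.0], 0.67)]
round_tub [([389.0, 304.0], 0.71)]
tape_roll [([240.0, 168.0], 0.82)]
tube_0 [([325.0, 370.0], 0.87)]
side {'camera_matrix': array([[501.46586386,   0.        , 318.7217564 ],
       [  0.        , 501.46586386, 249.29990251],
       [  0.        ,   0.        ,   1.        ]]), 'R': array([[-0.99654616, -0.08229832, -0.01107856],
       [-0.03423763,  0.52874685, -0.84808877],
       [ 0.07565403, -0.8447803 , -0.52973834]]), 't': array([0.53052112, 0.13612604, 1.18098901])}
spinner [([299.0, 324.0], 0.97), ([288.0, 274.0], 0.47)]
lid_tab [([303.0, 300.0], 0.92), ([313.0, 216.0], 0.64)]
dial_pad []
fuge_lid [([302.0, 302.0], 0.88)]
dial []
cup_pink [([304.0, 191.0], 0.94)]
round_tub [([317.0, 215.0], 0.56)]
tape_roll [([365.0, 410.0], 0.65)]
tube_0 [([377.0, 215.0], 0.47)]
```

View pics/scene0.png

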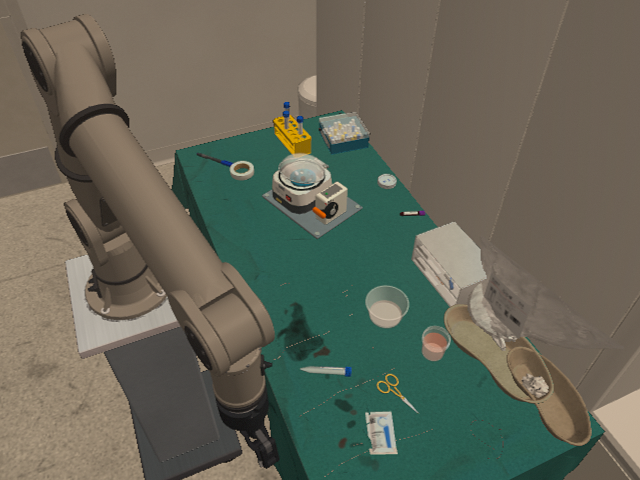

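View pics/side0.png

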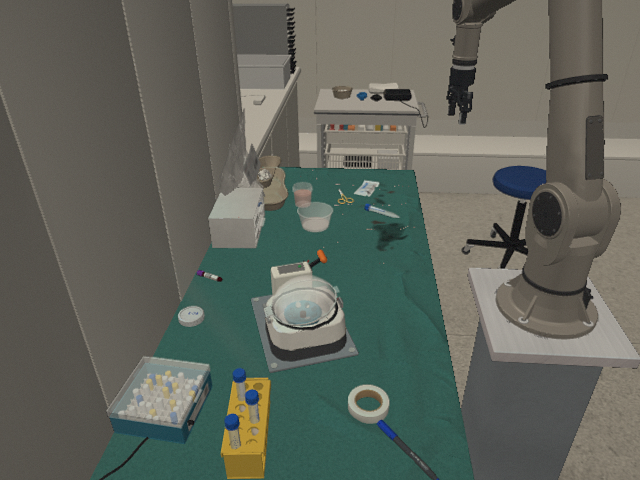

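The scene picture shows the instrument around (312,195), with its orange bar at (321,212) toward the robot. The side picture shows it around (303,320), with the bar at (321,257). I'll enlarge both to get the plate corners.

```bash
python3 - <<'E'
import cv2,numpy as np
a=cv2.imread('pics/scene0.png')[140:250,250:370];b=cv2.imread('pics/side0.png')[240:375,240:365]
a=cv2.resize(a,None,fx=3.3,fy=3.3,interpolation=cv2.INTER_CUBIC);b=cv2.resize(b,None,fx=3.2,fy=3.2,interpolation=cv2.INTER_CUBIC)
o=np.zeros((432,800,3),np.uint8);o[:a.shape[0],:a.shape[1]]=a;o[:b.shape[0],400:400+b.shape[1]]=b
cv2.imwrite('pics/crop.png',o)
E
```

```text
(no output)
```

View pics/crop.png

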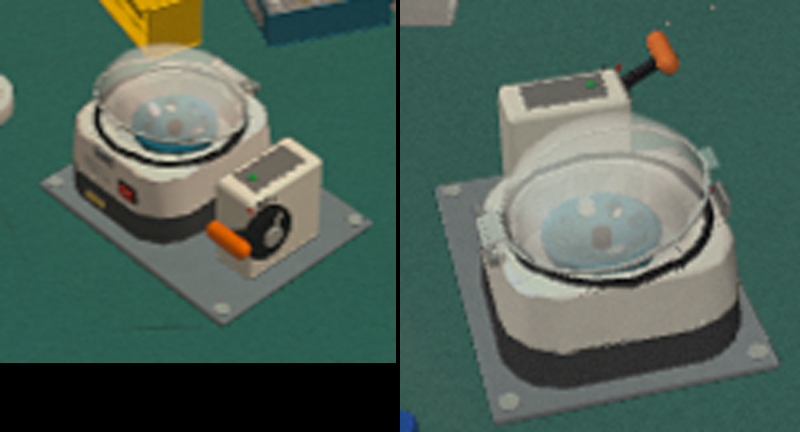

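The crop shows plate corners in the scene picture at about (262.7,195.8), (317.3,237.5) and (362.4,207.6). In the side picture they are at (251.6,298.4), (270.6,371.6) and (357.8,353.8). The bar is at scene (319,212.7) and side (322,256.3), and the tab is at side (336,290). Next I'll fit the pose.

```bash
cat > h.py <<'E'
import numpy as np
from bench import ctrl
from scipy.optimize import least_squares
C={c:ctrl.calibration(c) for c in('scene','side')}
def proj(c,X):
    k=C[c];p=k['camera_matrix']@(k['R']@np.asarray(X)+k['t']);return p[:2]/p[2]
def i2w(p,X):
    c,s=np.cos(p[2]),np.sin(p[2]);return np.array([p[0]+c*X[0]-s*X[1],p[1]+s*X[0]+c*X[1],X[2]])
E
python3 - <<'E'
from h import *
obs=[('scene',(-.095,.125,.008),(262.7,195.8)),('scene',(-.095,-.125,.008),(317.3,237.3)),('scene',(.095,-.125,.008),(362.4,207.6)),
('side',(.095,-.125,.008),(251.6,298.4)),('side',(.095,.125,.008),(270.6,371.4)),('side',(-.095,.125,.008),(357.8,353.5)),
('side',(-.0705,.042,.119),(336.5,290))]
f=lambda p:np.concatenate([proj(c,i2w(p,X))-u for c,X,u in obs])
r=least_squares(f,[.6,.2,0],loss='soft_l1');p=r.x;print(p,np.degrees(p[2]));print(np.round(f(p).reshape(-1,2),1))
g=lambda X:np.concatenate([proj('scene',X)-(319.1,212.7),proj('side',X)-(321.9,256.3)])
b=least_squares(g,[.6,.1,.1]);print('bar',b.x,np.round(b.fun,1))
c,s=np.cos(p[2]),np.sin(p[2]);d=b.x[:2]-p[:2];print('bar inst',c*d[0]+s*d[1],-s*d[0]+c*d[1])
t=i2w(p,(-.0705,.042,.119));print('tab',t,proj('scene',t))
o=ctrl.observe();R=o['tcp_rot'];print('tab tool',R.T@(t-o['position']))
np.save('p.npy',p)
E
```

```text
[0.56391909 0.10745523 0.34743698] 19.90667282155455
[[-1.7 -1.2]
 [-0.9  0.4]
 [ 0.1 -1.1]
 [-1.1 -0.5]
 [-1.4 -0.2]
 [ 1.2 -0.5]
 [ 0.1 -0.8]]
bar [ 0.52709134 -0.03630238  0.09703019] [-0.2  0.1 -0.2 -0.1]
bar inst -0.08357513604256715 -0.12262843091984063
tab [0.48333103 0.12294119 0.119     ] [283.04519035 176.12144602]
tab tool [ 0.49860291 -0.66163199  0.11227851]
```

```bash
echo '[[0.04, -0.03, 0, 0, 0, 0], [0.08, -0.06, 0, 0, 0, 0], [0.12, -0.09, 0, 0, 0, 0], [0.16, -0.12, 0, 0, 0, 0], [0.2, -0.15, 0, 0, 0, 0], [0.24, -0.18, 0, 0, 0, 0], [0.28, -0.22, 0, 0, 0, 0], [0.31, -0.25, 0, 0, 0, 0], [0.33, -0.28, 0, 0, 0, 0], [0.33, -0.28, 0, 0, 0, 0]]' > path.dat && python3 -m crank path.dat 0
```

```text
t: 2.0
position: [0.4075, -0.2808, 0.2317]
tcp_rot: [[0.972, 0.234, 0.002], [0.234, -0.972, 0.002], [0.002, -0.002, -1.0]]
force: [0.4, 0.1, -0.1]
width: -0.0003
grasp_force: 0.0
```

The rows are not in the units I measure in: turns go in shares of 90 degrees. I convert before sending: -7 degrees is -0.0778.

```bash
echo '[[0.02, -0.04, 0, 0, 0, 0], [0.04, -0.08, 0, 0, 0, 0], [0.06, -0.12, 0, 0, 0, 0], [0.08, -0.16, 0, 0, 0, -0.0222], [0.1, -0.21, 0, 0, 0, -0.0444], [0.12, -0.25, 0, 0, 0, -0.0667], [0.13, -0.29, 0, 0, 0, -0.0778], [0.14, -0.33, 0, 0, 0, -0.0778], [0.14, -0.37, 0.02, 0, 0, -0.0778], [0.14, -0.38, 0.04, 0, 0, -0.0778], [0.14, -0.38, 0.04, 0, 0, -0.0778], [0.14, -0.38, 0.04, 0, 0, -0.0778]]' > path.dat && python3 -m crank path.dat
python3 - <<'E'
from h import *
import cv2
o=ctrl.observe();im=ctrl.capture('wrist');cv2.imwrite('pics/w1.png',im[...,::-1])
k=ctrl.calibration('wrist');M=k['mount'];K=k['camera_matrix']
p=np.load('p.npy')
def wp(X):
    t=o['tcp_rot'].T@(X-o['position']);c=np.linalg.inv(M)@np.r_[t,1];c=c[:3]
    th=np.arctan2(np.hypot(c[0],c[1]),c[2]);d=c[:2]/np.hypot(c[0],c[1]);return K[:2,2]+K[0,0]*th*d
print(o['t'],o['position'],o['tcp_rot'])
t=i2w(p,(-.0705,.042,.119));print('tab tool',o['tcp_rot'].T@(t-o['position']),'pred',wp(t))
print('bar pred',wp(np.array([.5271,-.0363,.097])))
for X in[(-.095,.125,.008),(-.095,-.125,.008),(.095,-.125,.008)]:print(wp(i2w(p,X)))
for n in('lid_tab','dial_pad'):print(n,ctrl.find_in('wrist',n)[:2])
E
```

```text
t: 3.2
position: [0.4563, 0.1135, 0.1915]
tcp_rot: [[0.941, 0.34, -0.0], [0.34, -0.941, -0.001], [-0.0, 0.001, -1.0]]
force: [0.5, -0.7, 0.3]
width: 0.0001
grasp_force: 0.0
3.2 [0.45629565 0.1135255  0.19145365] [[ 9.40558301e-01  3.39632258e-01 -1.12027080e-04]
 [ 3.39632034e-01 -9.40557972e-01 -8.84219468e-04]
 [-4.05677418e-04  7.93611975e-04 -9.99999603e-01]]
tab tool [0.02865562 0.00026859 0.07244227] pred [313.38289343 210.14768505]
bar pred [534.83698032 225.97275149]
[221.62146889 215.95952886]
[486.22628003 217.10361558]
[489.19352412  22.75859499]
lid_tab [{'uv': [313.1, 97.5], 'score': 0.83}]
dial_pad [{'uv': [520.7, 214.4], 'score': 0.9}]
```

View pics/w1.png

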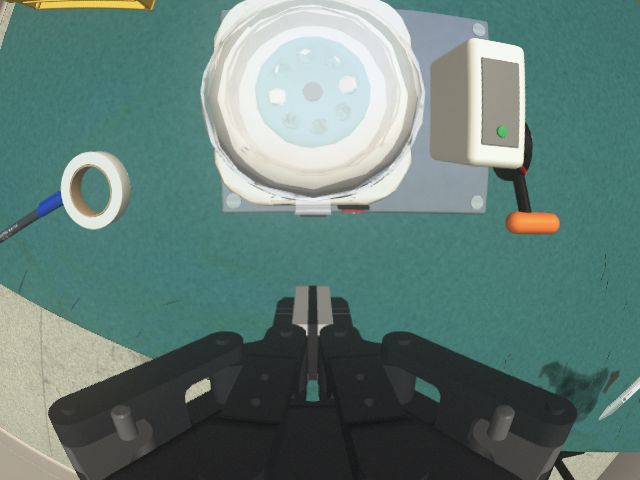

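The wrist picture shows the tab at (313,210), which matches the prediction, and the bar at (533,222), within 4 px of its prediction. The fit holds, so I'll press the tab.

```bash
echo '[[0.02, 0, 0.03, 0, 0, 0], [0.02, 0, 0.06, 0, 0, 0], [0.02, 0, 0.068, 0, 0, 0], [0.02, 0, 0.072, 0, 0, 0], [0.02, 0, 0.076, 0, 0, 0], [0.02, 0, 0.08, 0, 0, 0], [0.02, 0, 0.084, 0, 0, 0], [0.02, 0, 0.088, 0, 0, 0], [0.02, 0, 0.092, 0, 0, 0], [0.02, 0, 0.096, 0, 0, 0], [0.02, 0, 0.1, 0, 0, 0]]' > path.dat && python3 -m crank path.dat
```

```text
t: 4.45
position: [0.4747, 0.1219, 0.0909]
tcp_rot: [[0.94, 0.341, 0.0], [0.341, -0.94, 0.0], [0.0, -0.0, -1.0]]
force: [0.1, 0.3, 0.1]
width: -0.0
grasp_force: 0.0
```

```bash
echo '[[0, 0, 0.002, 0, 0, 0], [0, 0, 0.004, 0, 0, 0], [0, 0, 0.004, 0, 0, 0]]' > path.dat && python3 -m crank path.dat; python3 - <<'E'
from h import *
import cv2
a=ctrl.capture('side')[240:375,240:390];b=ctrl.capture('wrist')[100:300,180:480]
a=cv2.resize(a,(444,400),interpolation=2);b=cv2.resize(b,(350,233));o=np.zeros((400,800,3),np.uint8);o[:,:444]=a;o[:233,450:]=b
cv2.imwrite('pics/lid.png',o[...,::-1])
E
```

```text
t: 4.75
position: [0.4747, 0.1219, 0.0892]
tcp_rot: [[0.94, 0.341, -0.0], [0.341, -0.94, -0.002], [-0.001, 0.001, -1.0]]
force: [-6.5, -2.0, 19.4]
width: 0.0002
grasp_force: 9.2
```

View pics/lid.png

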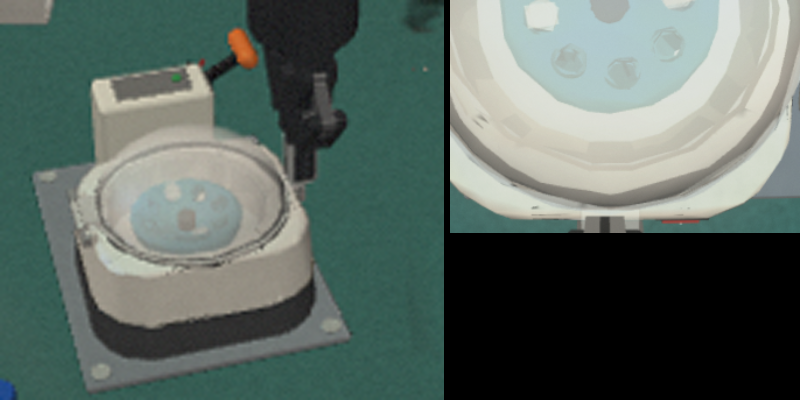

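The lid is level and down, and the fingertips meet a hard stop at 19 N with z = 0.089, so it is seated. Next I'll rise and move over the bar.

```bash
echo '[[0, 0, -0.02, 0, 0, 0], [-0.002, 0, -0.05, 0, 0, 0], [-0.005, 0.04, -0.06, 0, 0, 0], [-0.007, 0.08, -0.06, 0, 0, 0], [-0.007, 0.12, -0.06, 0, 0, 0], [-0.007, 0.155, -0.06, 0, 0, 0], [-0.007, 0.166, -0.06, 0, 0, 0], [-0.007, 0.166, -0.05, 0, 0, 0], [-0.007, 0.166, -0.05, 0, 0, 0]]' > path.dat && python3 -m crank path.dat; python3 - <<'E'
from h import *
import cv2
p=np.load('p.npy');o=ctrl.observe();d=o['position'][:2]-p[:2];c,s=np.cos(p[2]),np.sin(p[2]);print('inst',c*d[0]+s*d[1],-s*d[0]+c*d[1])
a=ctrl.capture('side')[220:340,260:380];b=ctrl.capture('wrist')
a=cv2.resize(a,(360,360),interpolation=2);b=b[120:420,100:540];o=np.zeros((360,800,3),np.uint8);o[:,:360]=a;o[:300,360:]=b
cv2.imwrite('pics/bar.png',o[...,::-1])
E
```

```text
t: 5.75
position: [0.5231, -0.0351, 0.1356]
tcp_rot: [[0.94, 0.342, -0.003], [0.342, -0.94, 0.001], [-0.003, -0.002, -1.0]]
force: [-0.5, 0.4, -0.0]
width: -0.0001
grasp_force: 0.0
inst -0.08694556713350199 -0.1201218588805336
```

View pics/bar.png

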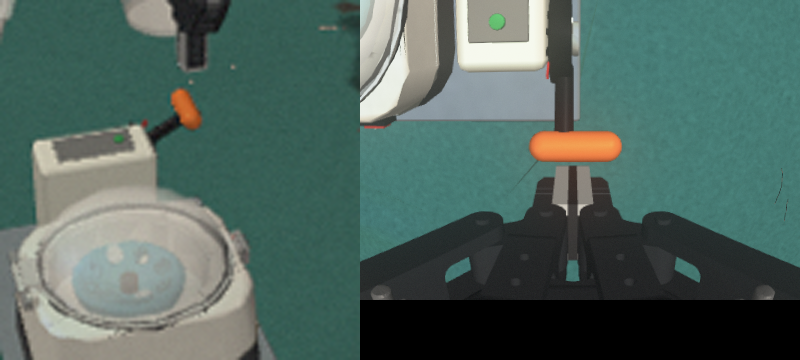

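The lid stays shut. In wrist coordinates the bar is at (315,266), centred sideways on the fingertips. I'll check the forward offset.

```bash
python3 - <<'E'
from h import *
k=ctrl.calibration('wrist');M=k['mount'];K=k['camera_matrix'];o=ctrl.observe()
v=(np.array([315,266])-K[:2,2])/K[0,0];th=np.hypot(*v);r=np.r_[np.sin(th)*v/th,np.cos(th)]
w=M[:3,:3]@r;q=M[:3,3];z=o['position'][2]-.099
print(q+w*(z-q[2])/w[2])
E
```

```text
[0.00599363 0.00100068 0.03761475]
```

```bash
echo '[[0.002, 0, 0.015, 0, 0, 0], [0.002, 0, 0.025, 0, 0, 0], [0.002, 0, 0.034, 0, 0, 0], [0.002, 0, 0.042, 0, 0, 0], [0.002, 0, 0.05, 0, 0, 0], [0.002, 0, 0.058, 0, 0, 0], [0.002, 0, 0.066, 0, 0, 0], [0.002, 0, 0.074, 0, 0, 0], [0.002, 0, 0.08, 0, 0, 0], [0.002, 0, 0.085, 0, 0, 0], [0.002, 0, 0.088, 0, 0, 0], [0.002, 0, 0.088, 0, 0, 0]]' > path.dat && python3 -m crank path.dat
```

```text
t: 7.05
position: [0.527, -0.0358, 0.0496]
tcp_rot: [[0.94, 0.341, 0.001], [0.341, -0.94, -0.0], [0.0, 0.0, -1.0]]
force: [-3.0, 0.8, 9.5]
width: 0.0006
grasp_force: 5.0
```

```bash
echo '[[0, 0, 0.001, 0, 0, 0], [0, 0, 0.002, 0, 0, 0], [0, 0, 0.002, 0, 0, 0]]' > path.dat && python3 -m crank path.dat; python3 - <<'E'
from h import *
import cv2
a=ctrl.capture('scene')[150:250,260:380];b=ctrl.capture('wrist')[120:420,100:540]
o=np.zeros((300,800,3),np.uint8);o[:,:360]=cv2.resize(a,(360,300),interpolation=2);o[:,360:]=b
cv2.imwrite('pics/hold.png',o[...,::-1])
E
```

```text
t: 7.35
position: [0.5275, -0.0357, 0.0482]
tcp_rot: [[0.94, 0.341, 0.002], [0.341, -0.94, -0.0], [0.001, 0.001, -1.0]]
force: [-2.1, 0.8, 10.9]
width: 0.0001
grasp_force: 5.7
```

View pics/hold.png

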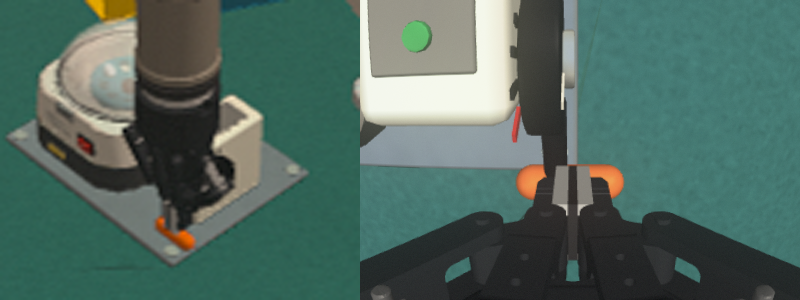

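The lid is down, and the bar is pressed under the shut fingertips at (570,182) in the crop. I estimate the dial at about 0.95 rad, past the third click. Now I'll hold.

```bash
for i in 1; do echo '[[0, 0, 0.001, 0, 0, 0], [0, 0, 0.001, 0, 0, 0], [0, 0, 0.001, 0, 0, 0], [0, 0, 0.001, 0, 0, 0], [0, 0, 0.001, 0, 0, 0], [0, 0, 0.001, 0, 0, 0], [0, 0, 0.001, 0, 0, 0], [0, 0, 0.001, 0, 0, 0], [0, 0, 0.001, 0, 0, 0], [0, 0, 0.001, 0, 0, 0], [0, 0, 0.001, 0, 0, 0], [0, 0, 0.001, 0, 0, 0]]' > path.dat && python3 -m crank path.dat; echo '[[0, 0, 0, 0, 0, 0], [0, 0, 0, 0, 0, 0], [0, 0, 0, 0, 0, 0], [0, 0, 0, 0, 0, 0], [0, 0, 0, 0, 0, 0], [0, 0, 0, 0, 0, 0], [0, 0, 0, 0, 0, 0], [0, 0, 0, 0, 0, 0], [0, 0, 0, 0, 0, 0], [0, 0, 0, 0, 0, 0], [0, 0, 0, 0, 0, 0], [0, 0, 0, 0, 0, 0]]' > path.dat && python3 -m crank path.dat; echo '[[0, 0, 0, 0, 0, 0], [0, 0, 0, 0, 0, 0], [0, 0, 0, 0, 0, 0], [0, 0, 0, 0, 0, 0], [0, 0, 0, 0, 0, 0], [0, 0, 0, 0, 0, 0], [0, 0, 0, 0, 0, 0], [0, 0, 0, 0, 0, 0]]' > path.dat && python3 -m crank path.dat; done
```

```text
t: 8.65
position: [0.5277, -0.0358, 0.0474]
tcp_rot: [[0.94, 0.341, 0.002], [0.341, -0.94, -0.0], [0.002, 0.001, -1.0]]
force: [-3.3, 0.9, 10.9]
width: -0.0001
grasp_force: 5.9
t: 9.85
position: [0.5277, -0.0357, 0.0475]
tcp_rot: [[0.94, 0.341, 0.002], [0.341, -0.94, -0.0], [0.002, 0.001, -1.0]]
force: [-2.4, -0.2, 10.6]
width: 0.0001
grasp_force: 5.9
t: 10.65
position: [0.5277, -0.0357, 0.0474]
tcp_rot: [[0.94, 0.341, 0.002], [0.341, -0.94, -0.0], [0.002, 0.001, -1.0]]
force: [-2.1, -0.5, 11.6]
width: 0.0
grasp_force: 5.9
```

```bash
echo '[[0, 0, 0.001, 0, 0, 0], [0, 0, 0.002, 0, 0, 0], [0, 0, 0.002, 0, 0, 0], [0, 0, 0.002, 0, 0, 0]]' > path.dat && python3 -m crank path.dat
```

```text
t: 11.05
position: [0.5281, -0.0357, 0.0464]
tcp_rot: [[0.94, 0.341, 0.003], [0.341, -0.94, -0.001], [0.002, 0.002, -1.0]]
force: [-5.7, 0.1, 18.5]
width: -0.0
grasp_force: 9.2
```

The force jumps to 18.5 N at the predicted stop height, so the dial is past the third click. I'll hold a little longer and hand in.

```bash
echo '[[0, 0, -0.001, 0, 0, 0], [0, 0, -0.001, 0, 0, 0], [0, 0, -0.001, 0, 0, 0], [0, 0, -0.001, 0, 0, 0], [0, 0, -0.001, 0, 0, 0], [0, 0, -0.001, 0, 0, 0], [0, 0, -0.001, 0, 0, 0], [0, 0, -0.001, 0, 0, 0], [0, 0, -0.001, 0, 0, 0], [0, 0, -0.001, 0, 0, 0], [0, 0, -0.001, 0, 0, 0], [0, 0, -0.001, 0, 0, 0]]' > path.dat && python3 -m crank path.dat && echo '[[0, 0, 0, 0, 0, 0], [0, 0, 0, 0, 0, 0], [0, 0, 0, 0, 0, 0], [0, 0, 0, 0, 0, 0], [0, 0, 0, 0, 0, 0], [0, 0, 0, 0, 0, 0], [0, 0, 0, 0, 0, 0], [0, 0, 0, 0, 0, 0], [0, 0, 0, 0, 0, 0], [0, 0, 0, 0, 0, 0], [0, 0, 0, 0, 0, 0], [0, 0, 0, 0, 0, 0]]' > path.dat && python3 -m crank path.dat && python3 -c "
from bench import ctrl
print(ctrl.hand_in())"
```

```text
t: 12.25
position: [0.528, -0.0357, 0.0466]
tcp_rot: [[0.94, 0.341, 0.003], [0.341, -0.94, -0.0], [0.002, 0.001, -1.0]]
force: [-2.2, -0.3, 11.9]
width: 0.0001
grasp_force: 6.2
t: 13.45
position: [0.528, -0.0357, 0.0467]
tcp_rot: [[0.94, 0.341, 0.003], [0.341, -0.94, -0.0], [0.002, 0.001, -1.0]]
force: [-2.5, 0.5, 12.8]
width: -0.0004
grasp_force: 6.2
the job is handed in; nothing more can be done
None
```

I seated the lid, then pressed the dial lever past its third click, held it there for over 5 s and handed the job in at about 13.5 s with it still held down; the cup, tub, tape roll and tube were not touched.

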